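Press the plate onto the glued T-joint and hold

ROBOT

A 6-joint arm with a two-finger parallel gripper is mounted at the origin on the work surface. World frame = base frame: x ahead of the robot, y to its left, z up, the work surface at z = 0. Lengths are in mm, angles in rad, forces in N, time in s.
With the tool pointing down it reaches from about 400 to 925 mm from the base axis. Payload 12.5 kg.
Tool frame: the origin (TCP) lies on the mounting face of the last link; the fingertips stand 190 mm ahead of it and the grasp point (between the pads) lies 171 mm ahead of it (env.grasp_offset is the distance from the TCP to the grasp point, in mm); z points along the fingers, y is the direction in which the jaws open and shut (so a half turn about z gives the same grasp; the last joint's range is limited). The gripper opens to 95 mm and grips with 3 to 60 N. Pads are 20 mm wide; open, the fingers measure 119 mm over their backs; the gripper's body (75 mm by 180 mm) begins 59 mm behind the grasp point.
Start: joints at [1.153, 0.491, 1.559, -0, 1.092, -0.106], TCP at [191.709, 594.872, 404.761] pointing down, gripper open.
Joint ranges: [-3.1, 3.1], [-0.84, 2.19], [0.05, 2.79], [-1.13, 4.28], [0.06, 2.93], [-2.69, 2.69]. Speed limits (rad/s): [2.22, 2.22, 2.79, 3.14, 3.14, 3.14].

INTERFACE

Orientations are given as [roll, pitch, yaw] about the fixed x, y, z axes, in that order (R = Rz(yaw) Ry(pitch) Rx(roll)).
In Python, from cell import env, viewer gives the robot as it stands.
- The arm moves only by the tool play_rows, never from a script. Its argument "increments" is a list of rows, each an object of numbers: "dx", "dy", "dz": the shift along the tool's x, y, z in mm; "rx", "ry", "rz": the turn, a rotation vector about the tool's x, y, z in units of 6 degrees (1.0 is 6 degrees). A call has 1 to 8 rows; each row is the pose to reach, as a shift and turn from the pose measured when the call began, along the tool's axes at that moment; what a row does not reach only later rows make up. A row lasts 1/12 s, in which the tool goes at most 41.7 mm and 7.16 degrees, less where a joint would pass 70% of its speed; a pose out of reach is approached as far as the arm can. A call with a gripper value outside its range is refused whole. "fingers" is the opening, from 0 (shut) to 1 (fully open), set as the call begins (left out, the last holds). The fingers move at their own pace and stop on an object; the grip force is fixed at half the most. Time passes only in rows, so rows that repeat a pose let the fingers close. It gives the time, the measured TCP pose, the force and the opening at its end, in the units of the state.
- env.state(): the state, without advancing time (a new reading comes with each control period).
- viewer.read_camera(name): name is "side" or "top"; returns a dict with "image" (400x640x3 uint8, red, green, blue), "fx", "fy", "cx", "cy" (pixels), "rvec" (rotation vector, rad) and "tvec" (3), from world to camera coordinates, as OpenCV has them. Camera axes: x right, y down, z forward; pixel columns grow to the right and rows downward; lengths in mm; the calibration is good to about 2 mm. A picture is of the moment at which its call begins. There is no depth.
- env.job_done(): hands the job in, once; it reports no verdict.
The state is a dict: "t": time; "joints": joint angles; "qvel": joint speeds; "tau": joint torques, N m; "eef_pos": TCP position; "tcp_rot": TCP orientation; "ft_force": force on the tool from outside, world axes, zero at the start; "moment": the same for the moment, N m; "opening": opening from 0.0 (shut) to 1.0 (fully open).
Only numpy, scipy, OpenCV 4.12 (cv2) and the standard library are available. Lean on these libraries where they do the work, as an engineer would, in place of code of your own. Each camera call takes 0.05 s, during which the arm holds its last target.

TASK

A plywood plate has just been glued onto one of the two wooden T-joints on the jig, and it needs pressing. Loosen the bar knob on the press carriage (anticlockwise), slide the carriage along its rail until the press foot is centred over that plate, and turn the knob fully tight again. Then push the palm button down 30 mm and finish while still holding it there; do not disturb the other T-joint, the jar, the hammer or the tape measure.

Things in the scene. Friction and masses are not known exactly. Their poses are not given: they have to be found in the camera images.
- fixture: the gluing jig, fixed on the bench: grey laminate base 240 x 460 x 12 mm carrying an aluminium rail. Origin on the bench surface; its y axis runs along the rail, its x axis points across it, away from the robot, z up. The rail stands at x = +60 mm of this frame, the frames to be glued lie at x = -50 mm. It is turned by up to 0.25 rad.
- carriage (a joint): position of the press carriage along the rail (m, 0 = mid-rail, positive towards the jig's +y, range -0.13 to +0.13). Dark steel saddle 76 x 80 mm, top face 90 mm above the bench, with a 36 mm wide arm that reaches 110 mm towards the robot to the press plunger. Clamped it cannot be moved; freed it slides with about 2 N, and is best dragged by the bar knob.
- clamp (a joint): angle of the bar knob on the carriage (rad): 0 = tight (end stop), grows anticlockwise seen from above, up to 1.5 (end stop); it starts within 0.1 of 0. The carriage is clamped below about 0.5 and free above; less than 0.2 N m turns it and it stays where it is left.
- clamp_grip (a point): centre of the black bar knob (64 mm long, 14 mm wide, 26 mm tall, its middle 126 mm above the bench), on its turning axis, which is vertical. Its x axis runs along the bar's length (when tight, along the jig's x) and turns with it. 22 mm of free height below the bar's underside, over the saddle.
- plunger (a joint): travel of the spring-return palm button and plunger (m): 0 = up at rest, grows downwards, stop at 0.040. Rises again when let go. The push needed is about 2 N to start and 10 N at 0.030; the foot meets the plate at 0.020.
- palm_top (a point): centre of the top face of the round black palm button (48 mm diameter, 22 mm thick) on the plunger; 172 mm above the bench at rest. It is 110 mm from the knob axis, along the jig's -x. It is pushed straight down.
- foot: the press foot, a rubber disc 36 mm in diameter and 10 mm thick under the plunger, sprung against the plunger: once it rests on the work it yields upwards up to 22 mm against its own spring, 0.4 N per mm. Origin on the plunger axis, 57 mm below its lower face (that is, at bench height when the plunger is up); z up.
- foot_face (a point): centre of the lower face of the press foot, straight below the palm button; 57 mm above the bench at rest.
- frame: the wooden T-joint WITH a square plywood plate (60 x 60 x 5 mm) on it, lying loose on the jig base: crossbar 140 x 40 x 20 mm along the jig's y, stem 60 x 40 x 20 mm towards the robot. Origin under the crossbar's middle, on the jig base (12 mm above the bench); axes as the jig's. It lies left or right of mid-rail.
- frame_joint (a point): centre of the plywood plate's top face, 37 mm above the bench. Where the foot must press.
- spare_joint (a point): the other wooden T-joint, same battens WITHOUT a plate: middle of its crossbar's top face, 32 mm above the bench. Not to be disturbed.
- jar_mid (a point): clear screw jar with a screw lid, 84 mm in diameter, 115 mm tall, standing beside the jig: its centre. Bystander.
- hammer_mid (a point): hammer lying on the bench, 280 mm long: near its middle. Bystander.
- tape_mid (a point): grey tape measure, 65 x 34 x 60 mm: its centre. Bystander.
Not all that is in view belongs to the job. Leave any blue or purple look-alike of the frame alone.

How it is judged (in metres and radians):
On the way, in this order (a step that is already met when the one before it is completed fails the run):
1. the bar knob is loosened (0.55 rad or more) (value of joint clamp above 0.55 rad), for 0.1 s.
2. the carriage is slid, knob still loose, until the foot is within 12 mm of the plate's centre (value of joint clamp above 0.55 rad and horizontal distance between foot_face and frame_joint below 0.012 m), for 0.1 s.
3. the knob is turned tight again (below 0.25 rad) with the foot over the plate (value of joint clamp below 0.25 rad and horizontal distance between foot_face and frame_joint below 0.012 m), for 0.2 s.
At the end, for the whole second after the job is handed in: The robot is still holding the palm button steadily 30 mm down (24 to 36 mm), the foot presses the plate (over 1.5 N) within 12 mm of its centre, the T-joint lies flat and the knob is tight (below 0.25 rad) (all of step 3 and value of joint plunger between 0.024 and 0.036 m and contact force between foot and frame above 1.5 N and angle between frame's own z axis and vertical below 0.1 rad and velocity of joint plunger between -0.01 and 0.01 m/s); the arm keeps its last pose, push and grip.
It fails at once if the other T-joint is disturbed (moved more than 20 mm) (distance of spare_joint from where it was at the start of the episode above 0.02 m).
It fails at once if the jar is disturbed (moved more than 30 mm) (distance of jar_mid from where it was at the start of the episode above 0.03 m).
It fails at once if the hammer is disturbed (moved more than 30 mm) (distance of hammer_mid from where it was at the start of the episode above 0.03 m).
It fails at once if the tape measure is disturbed (moved more than 30 mm) (distance of tape_mid from where it was at the start of the episode above 0.03 m).
It also fails if it takes over 48 s, if anything falls off the work surface, if the arm or the gripper's body presses on something with over 40 N, if the wrist force passes 120 N, or if a joint passes its speed limit or range.

## Working session

There is one attempt and no reset: what is moved stays moved. The work goes in short steps, Python scripts to look and compute and a tool call to move; the robot and the scene stay as the last step left them, time stands still between calls to the robot, and variables do not carry over. Pictures are saved under pics/ and viewed, and the job is handed in when it is done.

Besides the shell and the picture viewer there is one more tool, called after "Call:" as a command line: name --argument value ..., lists and objects as JSON in quotes. play_rows: Moves the arm, as the interface text tells. Its arguments: {"type":"object","properties":{"increments":{"type":"array","items":{"type":"object","properties":{"dx":{"type":"number"},"dy":{"type":"number"},"dz":{"type":"number"},"rx":{"type":"number"},"ry":{"type":"number"},"rz":{"type":"number"}}}},"fingers":{"type":"number"}},"required":["increments"]}

```bash
mkdir -p pics; ls
python3 - <<'E'
from cell import env, viewer
import cv2
for n in ("side","top"):
    c=viewer.read_camera(n); cv2.imwrite(f"pics/{n}0.png",c["image"][:,:,::-1]); print(n,{k:v for k,v in c.items() if k!="image"})
print(env.state())
E
```

```text
pics
side {'fx': 396.8422313283986, 'fy': 396.8422313283986, 'cx': 320.9698999481507, 'cy': 202.48662010221176, 'rvec': array([ 2.43749102, -0.48976572,  0.15888424]), 'tvec': array([-515.07754592,  220.39693944, 1210.78658546])}
top {'fx': 496.32281310066355, 'fy': 496.32281310066355, 'cx': 310.63702540519307, 'cy': 196.30005794466996, 'rvec': array([ 2.20922742, -2.16357209,  0.06914904]), 'tvec': array([ -20.17584613,  570.48203007, 1597.72951444])}
{'t': 0.1, 'joints': array([ 1.15338166e+00,  4.91492384e-01,  1.55938465e+00,  6.69716735e-06,
        1.09170840e+00, -1.05615837e-01]), 'qvel': array([ 0.00025745, -0.00311588, -0.00158867,  0.00045889,  0.00062801,
        0.00033316]), 'tau': array([ 2.75680140e-03, -6.13626909e+01, -2.58606470e+01,  6.94040372e-02,
        4.70383256e-02, -5.64366985e-05]), 'eef_pos': array([191.70811917, 594.84332384, 404.22570707]), 'tcp_rot': array([-3.14060603e+00, -1.10565547e-04,  2.82979068e+00]), 'ft_force': array([0.44732457, 0.41226412, 0.30814442]), 'moment': array([-0.03559559,  0.04741447, -0.00582588]), 'opening': 0.9978417523595827}
```

View pics/side0.png

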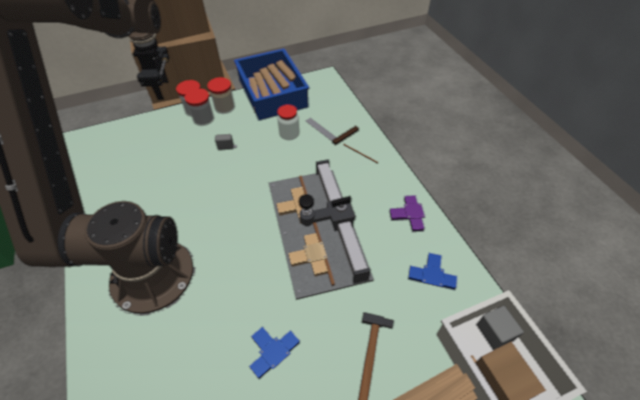

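View pics/top0.png

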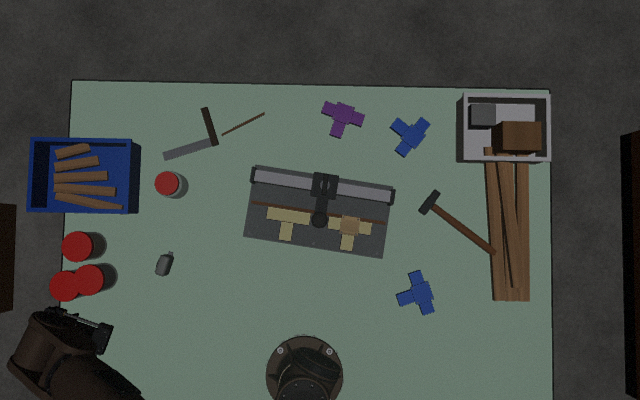

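Jig in the top view spans about (245–395, 165–258). The saddle and knob are near (324,185), the palm button is near (319,218), and the plated T is at about (350,227), on the −y side. I'll enlarge these next.

Run:
```python
import cv2
a=cv2.imread("pics/top0.png")[155:265,238:402]; cv2.imwrite("pics/topc.png",cv2.convertScaleAbs(cv2.resize(a,None,fx=4.8,fy=4.8,interpolation=cv2.INTER_CUBIC),alpha=1.7))
a=cv2.imread("pics/side0.png")[155:300,260:380]; cv2.imwrite("pics/sidec.png",cv2.convertScaleAbs(cv2.resize(a,None,fx=4,fy=4,interpolation=cv2.INTER_CUBIC),alpha=1.4))
```

```text
(no output)
```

View pics/topc.png

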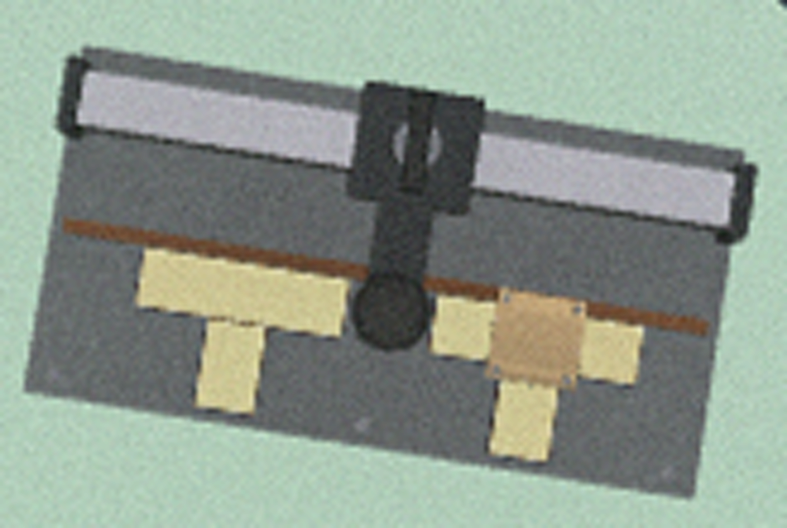

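View pics/sidec.png

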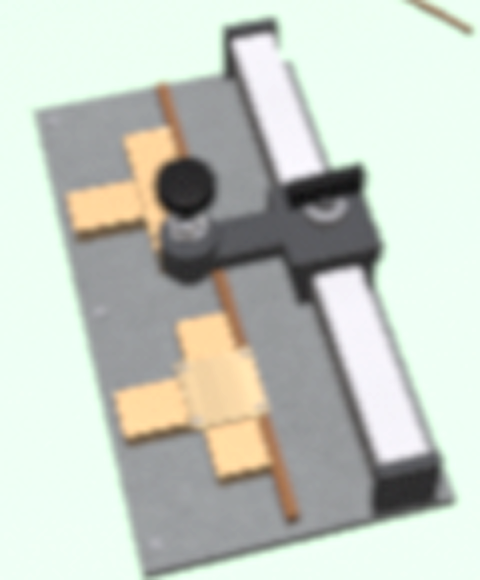

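```bash
cat > h.py <<'E'
import numpy as np, cv2
from cell import env, viewer
def cam(n):
    c=viewer.read_camera(n); return c
def ray(c,uv,z):
    R=cv2.Rodrigues(np.array(c["rvec"]))[0]; t=np.array(c["tvec"])
    d=R.T@np.array([(uv[0]-c["cx"])/c["fx"],(uv[1]-c["cy"])/c["fy"],1]); o=-R.T@t
    return (o+d*(z-o[2])/d[2])
def proj(c,p):
    K=np.array([[c["fx"],0,c["cx"]],[0,c["fy"],c["cy"]],[0,0,1]])
    return cv2.projectPoints(np.array(p,float).reshape(-1,3),np.array(c["rvec"]),np.array(c["tvec"]),K,None)[0].reshape(-1,2)
E
python3 - <<'E'
from h import *
T=cam("top");S=cam("side")
t=lambda x,y,z:ray(T,((x+.5)/4.8+238-.5,(y+.5)/4.8+155-.5),z).round(1)
s=lambda x,y,z:ray(S,((x+.5)/4+260-.5,(y+.5)/4+155-.5),z).round(1)
C=[t(25,390,12),t(693,497,12),t(742,150,12),t(85,47,12)]
print("base",C,np.mean(C,0))
for a,b in((0,1),(3,2),(1,2),(0,3)):
    d=C[b]-C[a];print(np.linalg.norm(d),np.arctan2(d[1],d[0]))
print("knob",t(418,143,139),"bar",t(422,92,139),t(413,193,139)); print("palm",t(391,311,172),"plate",t(538,340,37))
for q in((507,297),(580,308),(570,382),(497,372)):print(t(*q,37))
print("side palm",s(186,184,172),"plate",s(222,387,37),"bar",s(288,183,139),s(362,170,139))
for q in((36,112),(145,575),(453,500)):print("side base",s(*q,12))
E
```

```text
base [array([437.7, 209.8,  12. ]), array([ 375.1, -243.8,   12. ]), array([ 611.1, -274.5,   12. ]), array([672.5, 175.7,  12. ])] [524.1 -33.2  12. ]
457.89924655976455 -1.707937101248178
454.3676925134532 -1.7063438651365987
237.98842408823165 -0.1293583405064006
237.26325042028742 -0.1442216614916058
knob [599.7 -50.3 139. ] bar [632.  -52.2 139. ] [568.1 -47.8 139. ]
palm [493.2 -35.  172. ] plate [ 478.5 -135.5   37. ]
[ 506.8 -114.3   37. ]
[ 500.5 -163.2   37. ]
[ 451.  -157.3   37. ]
[ 456.6 -108.5   37. ]
side palm [494.  -43.3 172. ] plate [ 481.7 -137.3   37. ] bar [574.1 -47.9 139. ] [631.3 -58.3 139. ]
side base [440.4 205.   12. ]
side base [ 376.5 -247.4   12. ]
side base [ 608.9 -280.3   12. ]
```

Call:
play_rows --increments '[{"dx": -23,"dy": -19,"rz": 1.1},{"dx": -46,"dy": -38,"rz": 2.2},{"dx": -69,"dy": -57,"rz": 3.3},{"dx": -92,"dy": -76,"rz": 4.4},{"dx": -115,"dy": -95,"rz": 5.5},{"dx": -138,"dy": -114,"rz": 6.6},{"dx": -161,"dy": -133,"rz": 7.7},{"dx": -184,"dy": -152,"rz": 8.8}]' --fingers 1

```text
invalid input
```

```bash
cat >> h.py <<'E'
from scipy.spatial.transform import Rotation as Ro
def inc(p,yaw):
    s=env.state(); R=Ro.from_euler("xyz",s["tcp_rot"]); Rt=Ro.from_euler("xyz",[np.pi,0,yaw])
    d=R.inv().apply(np.array(p)-s["eef_pos"]); r=(R.inv()*Rt).as_rotvec()/np.radians(6)
    print("pos",s["eef_pos"].round(1),s["tcp_rot"].round(3),"F",s["ft_force"].round(1),"M",s["moment"].round(2),"t",s["t"],"op",round(s["opening"],3),"j",s["joints"].round(2)); print("inc",d.round(1),r.round(2))
E
python3 - <<'E'
from h import *
inc([601,-53,395],-0.11)
E
```

```text
pos [191.7 594.9 404.4] [-3.141 -0.     2.83 ] F [-0.2 -0.   1. ] M [-0.05 -0.01 -0.03] t 0.2 op 0.997 j [ 1.15  0.49  1.56  0.    1.09 -0.11]
inc [-588.3 -491.     9.7] [-0.000e+00  1.000e-02  2.807e+01]
```

Call:
play_rows --increments '[{"dx": -23,"dy": -19,"dz": 0,"rx": 0,"ry": 0,"rz": 1.1},{"dx": -46,"dy": -38,"dz": 0,"rx": 0,"ry": 0,"rz": 2.2},{"dx": -69,"dy": -57,"dz": 0,"rx": 0,"ry": 0,"rz": 3.3},{"dx": -92,"dy": -76,"dz": 0,"rx": 0,"ry": 0,"rz": 4.4},{"dx": -115,"dy": -95,"dz": 0,"rx": 0,"ry": 0,"rz": 5.5},{"dx": -138,"dy": -114,"dz": 0,"rx": 0,"ry": 0,"rz": 6.6},{"dx": -161,"dy": -133,"dz": 0,"rx": 0,"ry": 0,"rz": 7.7},{"dx": -184,"dy": -152,"dz": 0,"rx": 0,"ry": 0,"rz": 8.8}]' --fingers 1.0

```text
t: 0.87
eef_pos: [320.7, 392.4, 404.5]
tcp_rot: [-3.141, 0.0, 1.903]
ft_force: [0.2, -0.2, -0.7]
opening: 1.003
```

Run:
```python
from h import *
inc([601,-53,395],-0.11)
```

```text
pos [320.7 392.4 404.5] [-3.141  0.     1.903] F [ 0.2 -0.2 -0.7] M [-0.05 -0.   -0.06] t 0.8667 op 1.003 j [ 0.76  0.32  1.84 -0.    0.97  0.42]
inc [-512.5  119.9    9.7] [0.000e+00 1.000e-02 1.922e+01]
```

Call:
play_rows --increments '[{"dx": -28,"dy": 6.5,"dz": 0,"rx": 0,"ry": 0,"rz": 1.1},{"dx": -56,"dy": 13,"dz": 0,"rx": 0,"ry": 0,"rz": 2.2},{"dx": -84,"dy": 19.5,"dz": 0,"rx": 0,"ry": 0,"rz": 3.3},{"dx": -112,"dy": 26,"dz": 0,"rx": 0,"ry": 0,"rz": 4.4},{"dx": -140,"dy": 32.5,"dz": 0,"rx": 0,"ry": 0,"rz": 5.5},{"dx": -168,"dy": 39,"dz": 0,"rx": 0,"ry": 0,"rz": 6.6},{"dx": -196,"dy": 45.5,"dz": 0,"rx": 0,"ry": 0,"rz": 7.7},{"dx": -224,"dy": 52,"dz": 0,"rx": 0,"ry": 0,"rz": 8.8}]' --fingers 1.0

```text
t: 1.53
eef_pos: [443.4, 196.3, 404.6]
tcp_rot: [3.141, 0.001, 0.975]
ft_force: [0.5, 0.5, 0.6]
opening: 1.0
```

Run:
```python
from h import *
inc([601,-53,395],-0.11)
```

```text
pos [443.4 196.3 404.6] [3.141e+00 1.000e-03 9.750e-01] F [0.5 0.5 0.6] M [-0.06  0.14  0.01] t 1.5333 op 1.0 j [ 0.28  0.29  1.89 -0.    0.96  0.88]
inc [-118.   270.3    9.7] [ 0.    0.   10.37]
```

Call:
play_rows --increments '[{"dx": -14,"dy": 32,"dz": 0,"rx": 0,"ry": 0,"rz": 1.15},{"dx": -28,"dy": 64,"dz": 0,"rx": 0,"ry": 0,"rz": 2.3},{"dx": -42,"dy": 96,"dz": 0,"rx": 0,"ry": 0,"rz": 3.45},{"dx": -56,"dy": 128,"dz": 0,"rx": 0,"ry": 0,"rz": 4.6},{"dx": -70,"dy": 160,"dz": 0,"rx": 0,"ry": 0,"rz": 5.75},{"dx": -84,"dy": 192,"dz": 0,"rx": 0,"ry": 0,"rz": 6.9},{"dx": -98,"dy": 224,"dz": 0,"rx": 0,"ry": 0,"rz": 8.05},{"dx": -112,"dy": 256,"dz": 0,"rx": 0,"ry": 0,"rz": 9.2}]' --fingers 1.0

```text
t: 2.2
eef_pos: [593.2, -41.7, 404.6]
tcp_rot: [3.141, 0.0, 0.006]
ft_force: [0.2, -0.2, -0.2]
opening: 1.0
```

Run:
```python
from h import *
inc([601,-53,395],-0.11)
```

```text
pos [593.2 -41.7 404.6] [3.141 0.    0.006] F [ 0.2 -0.2 -0.2] M [-0.02  0.15  0.01] t 2.2 op 1.0 j [-0.18  0.45  1.64 -0.    1.06  1.38]
inc [ 7.8 11.3  9.6] [0.01 0.   1.11]
```

Call:
play_rows --increments '[{"dx": 4,"dy": 6,"dz": 15,"rx": 0,"ry": 0,"rz": 0.5},{"dx": 8,"dy": 11,"dz": 30,"rx": 0,"ry": 0,"rz": 1.1},{"dx": 8,"dy": 11,"dz": 45,"rx": 0,"ry": 0,"rz": 1.1},{"dx": 8,"dy": 11,"dz": 52,"rx": 0,"ry": 0,"rz": 1.1},{"dx": 8,"dy": 11,"dz": 52,"rx": 0,"ry": 0,"rz": 1.1}]' --fingers 1.0

```text
t: 2.62
eef_pos: [601.0, -52.7, 351.0]
tcp_rot: [3.141, 0.003, -0.109]
ft_force: [1.1, 0.2, -0.2]
opening: 1.002
```

Run:
```python
from h import *
inc([601,-53,296],-0.11)
S=cam("side"); a=S["image"][110:300,240:400,::-1]; cv2.imwrite("pics/s1.png",cv2.convertScaleAbs(cv2.resize(a,None,fx=3.1,fy=3.1,interpolation=cv2.INTER_CUBIC),alpha=1.4))
```

```text
pos [601.  -52.7 351. ] [ 3.141e+00  3.000e-03 -1.090e-01] F [ 1.1  0.2 -0.2] M [-0.01  0.22 -0.02] t 2.6167 op 1.002 j [-0.2   0.52  1.67 -0.    0.95  1.48]
inc [ 0.2  0.3 55. ] [0.   0.03 0.01]
```

View pics/s1.png

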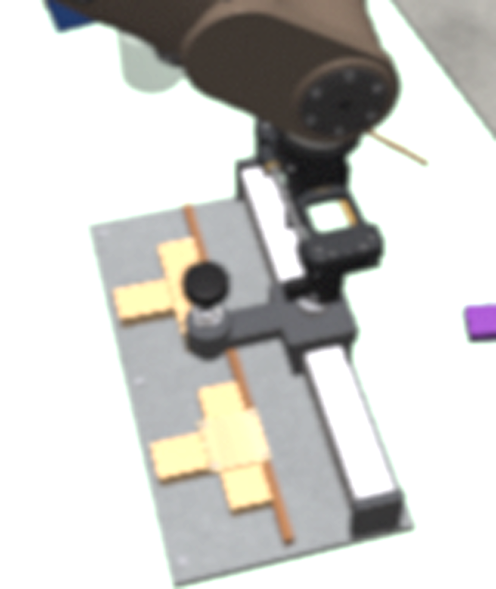

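The fingers straddle the knob, so I'll descend.

Call:
play_rows --increments '[{"dx": 0,"dy": 0,"dz": 12,"rx": 0,"ry": 0,"rz": 0},{"dx": 0,"dy": 0,"dz": 24,"rx": 0,"ry": 0,"rz": 0},{"dx": 0,"dy": 0,"dz": 36,"rx": 0,"ry": 0,"rz": 0},{"dx": 0,"dy": 0,"dz": 48,"rx": 0,"ry": 0,"rz": 0},{"dx": 0,"dy": 0,"dz": 55,"rx": 0,"ry": 0,"rz": 0},{"dx": 0,"dy": 0,"dz": 55,"rx": 0,"ry": 0,"rz": 0}]' --fingers 1.0

```text
t: 3.17
eef_pos: [601.0, -52.3, 296.8]
tcp_rot: [3.141, 0.003, -0.108]
ft_force: [-0.1, 0.9, -0.8]
opening: 1.002
```

Call:
play_rows --increments '[{"dx": 0,"dy": 0,"dz": 0,"rx": 0,"ry": 0,"rz": 0},{"dx": 0,"dy": 0,"dz": 0,"rx": 0,"ry": 0,"rz": 0},{"dx": 0,"dy": 0,"dz": 0,"rx": 0,"ry": 0,"rz": 0},{"dx": 0,"dy": 0,"dz": 0,"rx": 0,"ry": 0,"rz": 0},{"dx": 0,"dy": 0,"dz": 0,"rx": 0,"ry": 0,"rz": 0},{"dx": 0,"dy": 0,"dz": 0,"rx": 0,"ry": 0,"rz": 0}]' --fingers 0.35

```text
t: 3.67
eef_pos: [601.0, -52.3, 297.1]
tcp_rot: [3.141, 0.002, -0.108]
ft_force: [-0.1, -0.3, 0.1]
opening: 0.632
```

Call:
play_rows --increments '[{"dx": 0,"dy": 0,"dz": 0,"rx": 0,"ry": 0,"rz": 0},{"dx": 0,"dy": 0,"dz": 0,"rx": 0,"ry": 0,"rz": 0},{"dx": 0,"dy": 0,"dz": 0,"rx": 0,"ry": 0,"rz": 0},{"dx": 0,"dy": 0,"dz": 0,"rx": 0,"ry": 0,"rz": 0},{"dx": 0,"dy": 0,"dz": 0,"rx": 0,"ry": 0,"rz": 0},{"dx": 0,"dy": 0,"dz": 0,"rx": 0,"ry": 0,"rz": 0},{"dx": 0,"dy": 0,"dz": 0,"rx": 0,"ry": 0,"rz": 0}]' --fingers 0.08

```text
t: 4.25
eef_pos: [601.1, -51.9, 297.1]
tcp_rot: [-3.141, 0.002, -0.108]
ft_force: [1.1, 2.7, -0.3]
opening: 0.176
```

Call:
play_rows --increments '[{"dx": 0,"dy": 0,"dz": 0,"rx": 0,"ry": 0,"rz": 0},{"dx": 0,"dy": 0,"dz": 0,"rx": 0,"ry": 0,"rz": 0}]' --fingers 0.08

```text
t: 4.42
eef_pos: [601.1, -51.9, 297.1]
tcp_rot: [-3.141, 0.002, -0.108]
ft_force: [0.2, 1.3, 0.3]
opening: 0.176
```

Run:
```python
from h import *
inc([601,-53,296],-0.11)
```

```text
pos [601.1 -51.9 297.1] [-3.141e+00  2.000e-03 -1.080e-01] F [0.2 1.3 0.3] M [0.27 0.08 0.04] t 4.4167 op 0.176 j [-0.2   0.58  1.72  0.    0.84  1.48]
inc [0.1 1.1 1.1] [-0.    0.02  0.02]
```

Opening is 16.7 mm and stays put, so the bar is held. Next I turn it anticlockwise.

Call:
play_rows --increments '[{"dx": 0,"dy": 0,"dz": 0,"rx": 0,"ry": 0,"rz": -0.7},{"dx": 0,"dy": 0,"dz": 0,"rx": 0,"ry": 0,"rz": -1.4},{"dx": 0,"dy": 0,"dz": 0,"rx": 0,"ry": 0,"rz": -2.1},{"dx": 0,"dy": 0,"dz": 0,"rx": 0,"ry": 0,"rz": -2.8},{"dx": 0,"dy": 0,"dz": 0,"rx": 0,"ry": 0,"rz": -3.5},{"dx": 0,"dy": 0,"dz": 0,"rx": 0,"ry": 0,"rz": -4.2}]' --fingers 0.08

```text
t: 4.92
eef_pos: [601.2, -52.8, 297.0]
tcp_rot: [3.141, 0.002, 0.335]
ft_force: [0.5, -5.8, -2.7]
opening: 0.175
```

Call:
play_rows --increments '[{"dx": 0,"dy": 0,"dz": 0,"rx": 0,"ry": 0,"rz": -0.8},{"dx": 0,"dy": 0,"dz": 0,"rx": 0,"ry": 0,"rz": -1.6},{"dx": 0,"dy": 0,"dz": 0,"rx": 0,"ry": 0,"rz": -2.4},{"dx": 0,"dy": 0,"dz": 0,"rx": 0,"ry": 0,"rz": -3.2},{"dx": 0,"dy": 0,"dz": 0,"rx": 0,"ry": 0,"rz": -4.0},{"dx": 0,"dy": 0,"dz": 0,"rx": 0,"ry": 0,"rz": -4.8},{"dx": 0,"dy": 0,"dz": 0,"rx": 0,"ry": 0,"rz": -4.8}]' --fingers 0.08

```text
t: 5.5
eef_pos: [601.8, -53.3, 297.0]
tcp_rot: [3.14, 0.001, 0.843]
ft_force: [5.5, -2.9, -3.3]
opening: 0.178
```

Run:
```python
from h import *
inc([601,-52,296],0.8)
S=cam("side"); a=S["image"][110:300,240:400,::-1]; cv2.imwrite("pics/s2.png",cv2.convertScaleAbs(cv2.resize(a,None,fx=3.1,fy=3.1,interpolation=cv2.INTER_CUBIC),alpha=1.4))
```

```text
pos [601.8 -53.3 297. ] [3.14e+00 1.00e-03 8.43e-01] F [ 5.5 -2.9 -3.3] M [-0.6  -0.84 -0.07] t 5.5 op 0.178 j [-0.2   0.58  1.72 -0.    0.84  0.53]
inc [ 0.4 -1.5  1. ] [0.02 0.01 0.41]
```

View pics/s2.png

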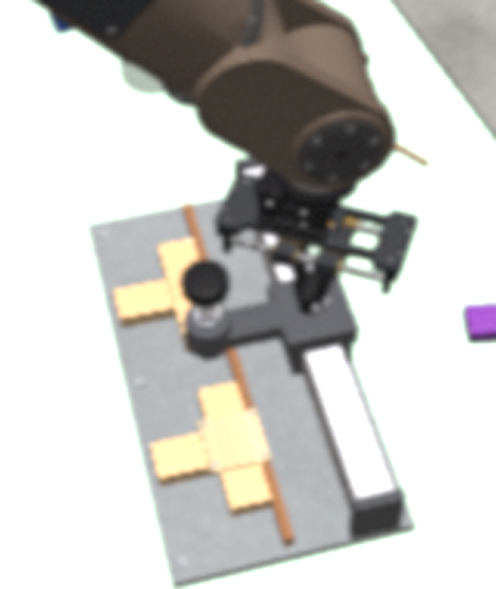

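Call:
play_rows --increments '[{"dx": -8,"dy": 5.4,"dz": 0,"rx": 0,"ry": 0,"rz": 0},{"dx": -19,"dy": 12.7,"dz": 0,"rx": 0,"ry": 0,"rz": 0},{"dx": -31,"dy": 20.8,"dz": 0,"rx": 0,"ry": 0,"rz": 0},{"dx": -43,"dy": 28.8,"dz": 0,"rx": 0,"ry": 0,"rz": 0},{"dx": -55,"dy": 36.9,"dz": 0,"rx": 0,"ry": 0,"rz": 0},{"dx": -67,"dy": 44.9,"dz": 0,"rx": 0,"ry": 0,"rz": 0},{"dx": -79,"dy": 53,"dz": 0,"rx": 0,"ry": 0,"rz": 0},{"dx": -79,"dy": 53,"dz": 0,"rx": 0,"ry": 0,"rz": 0}]' --fingers 0.08

```text
t: 6.22
eef_pos: [588.0, -151.0, 297.1]
tcp_rot: [3.138, 0.001, 0.837]
ft_force: [3.2, -2.6, -5.8]
opening: 0.18
```

Run:
```python
from h import *
inc([588.5,-149,297],0.84)
S=cam("side"); a=S["image"][110:300,240:400,::-1]; cv2.imwrite("pics/s3.png",cv2.convertScaleAbs(cv2.resize(a,None,fx=3.1,fy=3.1,interpolation=cv2.INTER_CUBIC),alpha=1.4))
S=cam("top"); a=S["image"][155:265,238:402,::-1]; cv2.imwrite("pics/t3.png",cv2.convertScaleAbs(cv2.resize(a,None,fx=4.8,fy=4.8,interpolation=cv2.INTER_CUBIC),alpha=1.7))
```

```text
pos [ 588.  -151.   297.1] [3.138e+00 1.000e-03 8.370e-01] F [ 3.2 -2.6 -5.8] M [-0.6  -0.54  0.02] t 6.2167 op 0.18 j [-0.36  0.59  1.71 -0.    0.84  0.38]
inc [ 1.8 -1.   0.1] [ 0.03  0.01 -0.03]
```

View pics/s3.png

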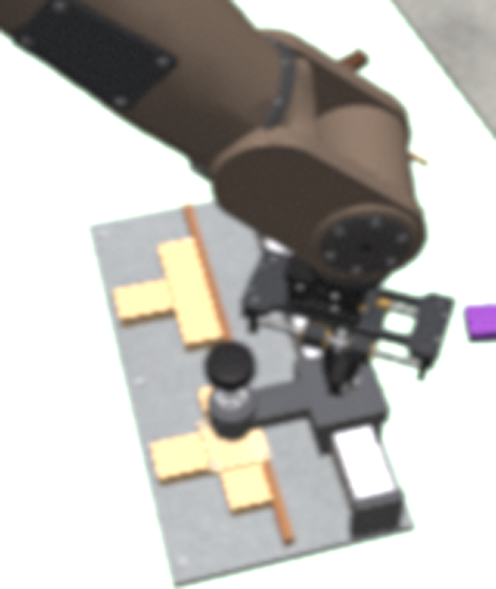

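View pics/t3.png

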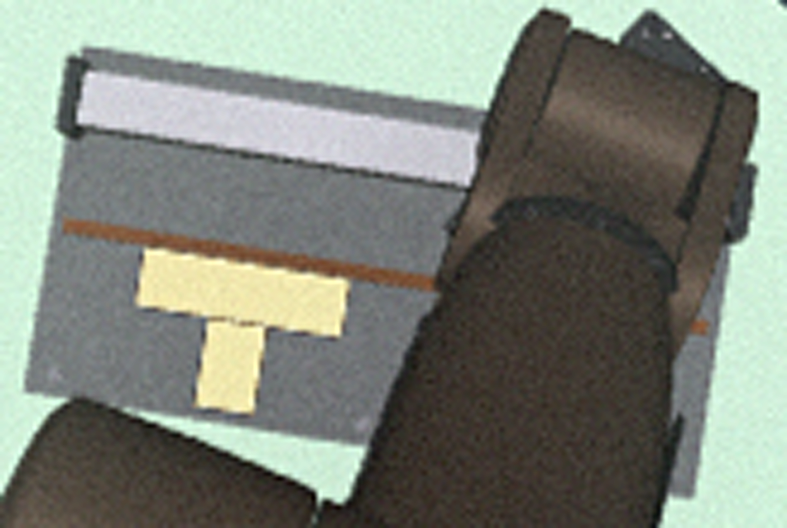

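Foot appears slightly short of, or on, the plate. In the side view the palm is at crop (231,364). I'll measure it.

```bash
python3 - <<'E'
from h import *
S=cam("side");T=cam("top")
s=lambda x,y,z:ray(S,((x+.5)/3.1+240-.5,(y+.5)/3.1+110-.5),z).round(1)
s4=lambda x,y,z:ray(S,((x+.5)/4+260-.5,(y+.5)/4+155-.5),z).round(1)
yd=np.array([.1361,.9907,0]);xd=np.array([.9907,-.1361,0])
print("palm0",s(207,283,172),"palm1",s(231,364,172),(s(231,364,172)-s(207,283,172))@yd)
for q in((178,360),(250,348),(268,408),(198,426)):print(s4(*q,37))
t=lambda x,y,z:ray(T,((x+.5)/4.8+238-.5,(y+.5)/4.8+155-.5),z)
# crossbar ends (z=32) in both views
print("top bar ends mid",(t(435,327,32)+t(640,353,32))/2)
print("side", (s4(205,318,32)+s4(246,475,32))/2)
E
python3 - <<'E'
import cv2,sys
sys.path.insert(0,'.')
from h import *
S=cam("side"); a=S["image"][205:285,285:345,::-1]; cv2.imwrite("pics/s4.png",cv2.convertScaleAbs(cv2.resize(a,None,fx=7,fy=7,interpolation=cv2.INTER_CUBIC),alpha=1.2))
E
```

```text
palm0 [494.4 -44.8 172. ] palm1 [ 480.6 -139.6  172. ] -95.79654
[ 459.3 -101.7   37. ]
[ 515.  -113.2   37. ]
[ 506.9 -167.9   37. ]
[ 452.3 -161.8   37. ]
top bar ends mid [ 478.58780087 -135.5225667    32.        ]
side [ 482.45 -140.9    32.  ]
```

View pics/s4.png

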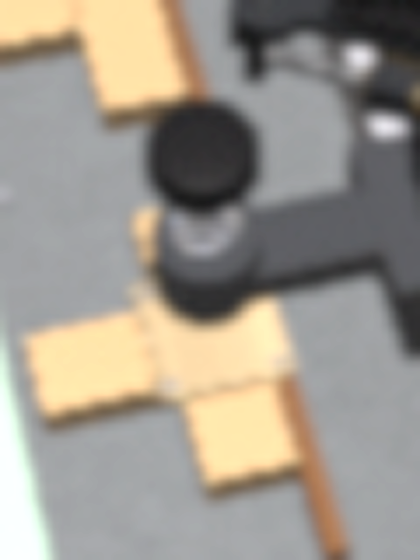

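Palm and plate agree within about 2–4 mm in both views and by arm kinematics. Now I tighten the knob.

Call:
play_rows --increments '[{"dx": 0,"dy": 0,"dz": 0,"rx": 0,"ry": 0,"rz": 0.7},{"dx": 0,"dy": 0,"dz": 0,"rx": 0,"ry": 0,"rz": 1.4},{"dx": 0,"dy": 0,"dz": 0,"rx": 0,"ry": 0,"rz": 2.1},{"dx": 0,"dy": 0,"dz": 0,"rx": 0,"ry": 0,"rz": 2.8},{"dx": 0,"dy": 0,"dz": 0,"rx": 0,"ry": 0,"rz": 3.5},{"dx": 0,"dy": 0,"dz": 0,"rx": 0,"ry": 0,"rz": 4.2},{"dx": 0,"dy": 0,"dz": 0,"rx": 0,"ry": 0,"rz": 4.7}]' --fingers 0.08

```text
t: 7.05
eef_pos: [587.8, -148.2, 297.0]
tcp_rot: [3.14, 0.002, 0.343]
ft_force: [-1.3, 3.4, 0.6]
opening: 0.175
```

Call:
play_rows --increments '[{"dx": 0,"dy": 0,"dz": 0,"rx": 0,"ry": 0,"rz": 0.7},{"dx": 0,"dy": 0,"dz": 0,"rx": 0,"ry": 0,"rz": 1.4},{"dx": 0,"dy": 0,"dz": 0,"rx": 0,"ry": 0,"rz": 2.1},{"dx": 0,"dy": 0,"dz": 0,"rx": 0,"ry": 0,"rz": 2.8},{"dx": 0,"dy": 0,"dz": 0,"rx": 0,"ry": 0,"rz": 3.5},{"dx": 0,"dy": 0,"dz": 0,"rx": 0,"ry": 0,"rz": 4.1},{"dx": 0,"dy": 0,"dz": 0,"rx": 0,"ry": 0,"rz": 4.1}]' --fingers 0.08

```text
t: 7.63
eef_pos: [587.6, -147.2, 297.1]
tcp_rot: [-3.141, 0.002, -0.09]
ft_force: [2.8, 10.1, -0.1]
opening: 0.179
```

Run:
```python
from h import *
inc([588,-151,297],-.15)
```

```text
pos [ 587.6 -147.2  297.1] [-3.141e+00  2.000e-03 -9.000e-02] F [ 2.8 10.1 -0.1] M [ 1.81 -0.31  0.14] t 7.6333 op 0.179 j [-0.35  0.59  1.71 -0.    0.84  1.31]
inc [0.7 3.7 0.1] [-0.    0.02  0.57]
```

Call:
play_rows --increments '[{"dx": 0,"dy": 0,"dz": 0,"rx": 0,"ry": 0,"rz": 0.3},{"dx": 0,"dy": 0,"dz": 0,"rx": 0,"ry": 0,"rz": 0.6},{"dx": 0,"dy": 0,"dz": 0,"rx": 0,"ry": 0,"rz": 0.8},{"dx": 0,"dy": 0,"dz": 0,"rx": 0,"ry": 0,"rz": 0.8},{"dx": 0,"dy": 0,"dz": 0,"rx": 0,"ry": 0,"rz": 0.8}]' --fingers 0.08

```text
t: 8.05
eef_pos: [587.6, -146.9, 297.1]
tcp_rot: [-3.141, 0.002, -0.174]
ft_force: [4.5, 5.1, -3.3]
opening: 0.177
```

Run:
```python
from h import *
inc([588,-151,297],-.15)
S=cam("side"); a=S["image"][205:285,285:345,::-1]; cv2.imwrite("pics/s5.png",cv2.convertScaleAbs(cv2.resize(a,None,fx=7,fy=7,interpolation=cv2.INTER_CUBIC),alpha=1.2))
```

```text
pos [ 587.6 -146.9  297.1] [-3.141e+00  2.000e-03 -1.740e-01] F [ 4.5  5.1 -3.3] M [ 0.89 -0.55  0.1 ] t 8.05 op 0.177 j [-0.35  0.59  1.71  0.    0.84  1.39]
inc [1.1 4.  0.1] [-0.01  0.02 -0.23]
```

View pics/s5.png

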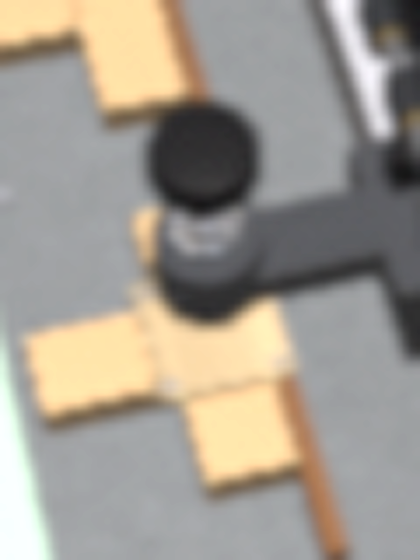

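Call:
play_rows --increments '[{"dx": 0,"dy": 0,"dz": 0,"rx": 0,"ry": 0,"rz": 0},{"dx": 0,"dy": 0,"dz": 0,"rx": 0,"ry": 0,"rz": 0},{"dx": 0,"dy": 0,"dz": 0,"rx": 0,"ry": 0,"rz": 0},{"dx": 0,"dy": 0,"dz": 0,"rx": 0,"ry": 0,"rz": 0},{"dx": 0,"dy": 0,"dz": 0,"rx": 0,"ry": 0,"rz": 0},{"dx": 0,"dy": 0,"dz": 0,"rx": 0,"ry": 0,"rz": 0}]' --fingers 0.6

```text
t: 8.6
eef_pos: [587.6, -147.0, 297.2]
tcp_rot: [-3.141, 0.002, -0.174]
ft_force: [-0.3, -0.4, 0.1]
opening: 0.542
```

Call:
play_rows --increments '[{"dx": 0,"dy": 0,"dz": -12,"rx": 0,"ry": 0,"rz": 0},{"dx": 0,"dy": 0,"dz": -28,"rx": 0,"ry": 0,"rz": 0},{"dx": 0,"dy": 0,"dz": -45,"rx": 0,"ry": 0,"rz": 0},{"dx": 0,"dy": 0,"dz": -62,"rx": 0,"ry": 0,"rz": 0},{"dx": 0,"dy": 0,"dz": -80,"rx": 0,"ry": 0,"rz": 0},{"dx": 0,"dy": 0,"dz": -98,"rx": 0,"ry": 0,"rz": 0},{"dx": 0,"dy": 0,"dz": -115,"rx": 0,"ry": 0,"rz": 0}]' --fingers 0.6

```text
t: 9.18
eef_pos: [587.7, -147.2, 413.2]
tcp_rot: [-3.141, 0.002, -0.174]
ft_force: [-0.6, -0.5, -0.7]
opening: 0.6
```

Run:
```python
from h import *
inc([479,-137,395],-.14)
S=cam("side"); a=S["image"][160:285,270:370,::-1]; cv2.imwrite("pics/s6.png",cv2.convertScaleAbs(cv2.resize(a,None,fx=4.8,fy=4.8,interpolation=cv2.INTER_CUBIC),alpha=1.2))
S=cam("top"); a=S["image"][155:265,238:402,::-1]; cv2.imwrite("pics/t6.png",cv2.convertScaleAbs(cv2.resize(a,None,fx=4.8,fy=4.8,interpolation=cv2.INTER_CUBIC),alpha=1.7))
```

```text
pos [ 587.7 -147.2  413.2] [-3.141e+00  2.000e-03 -1.740e-01] F [-0.6 -0.5 -0.7] M [-0.01  0.18  0.01] t 9.1833 op 0.6 j [-0.35  0.46  1.6   0.    1.09  1.39]
inc [-108.8    8.8   18.4] [-0.01  0.02 -0.32]
```

View pics/s6.png

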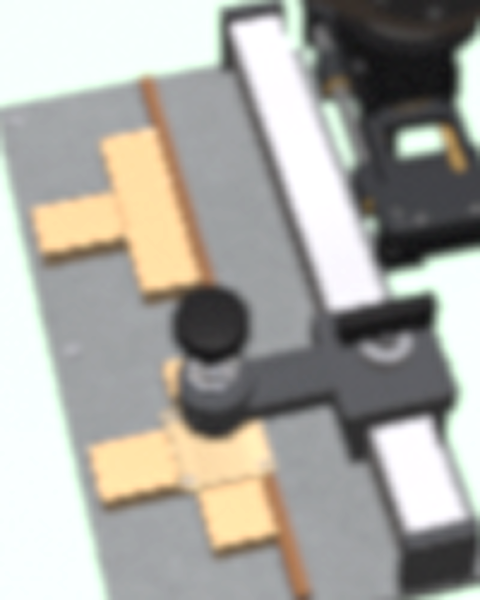

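View pics/t6.png

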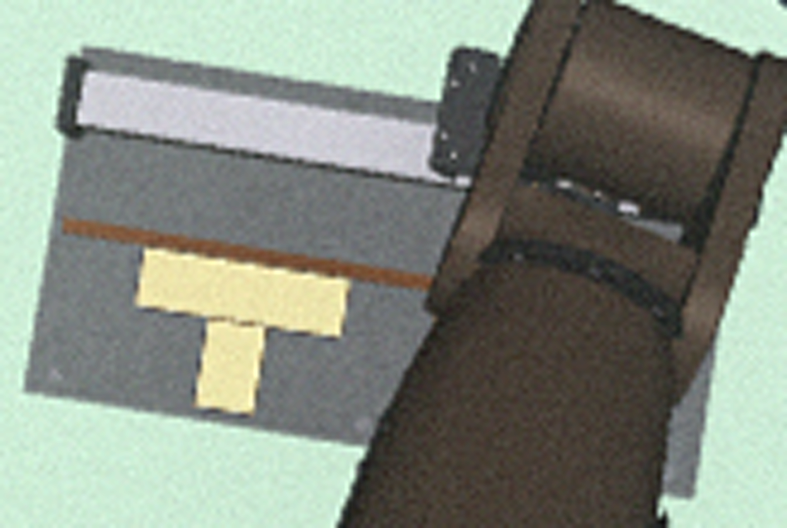

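Side view shows the bar along the jig's x and the foot over the plate. I'll move aside, closing the fingers on the way, for a clear top view.

Call:
play_rows --increments '[{"dx": -6,"dy": -34,"dz": 0,"rx": 0,"ry": 0,"rz": 0},{"dx": -12,"dy": -70,"dz": 0,"rx": 0,"ry": 0,"rz": 0},{"dx": -18,"dy": -106,"dz": 0,"rx": 0,"ry": 0,"rz": 0},{"dx": -25,"dy": -142,"dz": 0,"rx": 0,"ry": 0,"rz": 0},{"dx": -31,"dy": -178,"dz": 0,"rx": 0,"ry": 0,"rz": 0},{"dx": -37,"dy": -214,"dz": 0,"rx": 0,"ry": 0,"rz": 0},{"dx": -44,"dy": -250,"dz": 0,"rx": 0,"ry": 0,"rz": 0},{"dx": -50,"dy": -286,"dz": 0,"rx": 0,"ry": 0,"rz": 0}]' --fingers 0.0

```text
t: 9.95
eef_pos: [587.5, 144.9, 413.7]
tcp_rot: [3.141, -0.001, -0.174]
ft_force: [0.8, -0.0, -0.6]
opening: 0.097
```

Run:
```python
from h import *
inc([479,-137,395],-.14)
S=cam("top"); a=S["image"][155:265,238:402,::-1]; cv2.imwrite("pics/t7.png",cv2.convertScaleAbs(cv2.resize(a,None,fx=4.8,fy=4.8,interpolation=cv2.INTER_CUBIC),alpha=1.7))
```

```text
pos [587.5 144.9 413.7] [ 3.141e+00 -1.000e-03 -1.740e-01] F [ 0.8 -0.  -0.6] M [-0.01  0.19  0.  ] t 9.95 op 0.097 j [ 0.13  0.45  1.6  -0.    1.09  1.88]
inc [-58.3 296.4  18.7] [ 0.   -0.01 -0.32]
```

View pics/t7.png

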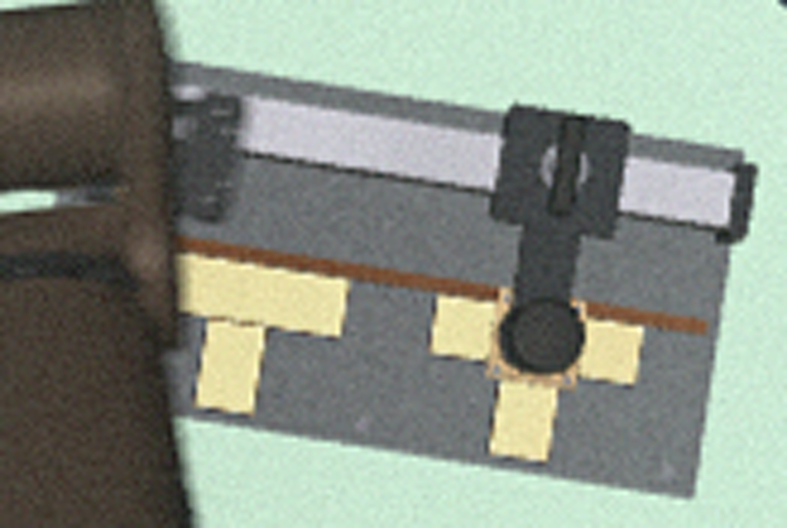

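Run:
```python
from h import *
T=cam("top");S=cam("side")
t=lambda x,y,z:ray(T,((x+.5)/4.8+238-.5,(y+.5)/4.8+155-.5),z).round(1)
s6=lambda x,y,z:ray(S,((x+.5)/4.8+270-.5,(y+.5)/4.8+160-.5),z).round(1)
print("top palm",t(541,335,172),"side palm",s6(211,323,172),"bar",t(570,117,139),t(563,214,139))
d=t(541,335,172)-np.array([478.5,-135.5,172]);print(d)
```

```text
top palm [ 480.4 -127.   172. ] side palm [ 479.2 -138.3  172. ] bar [ 618.1 -145.6  139. ] [ 556.9 -142.2  139. ]
[1.9 8.5 0. ]
```

Top and side cameras disagree on how far the foot is short (about 8 vs 2 mm). I'll run a joint fit over both cameras before deciding whether to nudge it.

Run:
```python
from h import *
S=cam("side"); a=S["image"][205:285,290:370,::-1]; cv2.imwrite("pics/s8.png",cv2.convertScaleAbs(cv2.resize(a,None,fx=7,fy=7,interpolation=cv2.INTER_CUBIC),alpha=1.3))
T=cam("top"); a=T["image"][170:255,325:395,::-1]; cv2.imwrite("pics/t8.png",cv2.convertScaleAbs(cv2.resize(a,None,fx=7,fy=7,interpolation=cv2.INTER_CUBIC),alpha=2))
for c in(S,T):
    R=cv2.Rodrigues(c["rvec"])[0];print(-R.T@c["tvec"])
```

```text
[ 263.39145464 -727.66155918 1086.7462637 ]
[ 464.2290695   -13.83957308 1631.83830386]
```

View pics/s8.png

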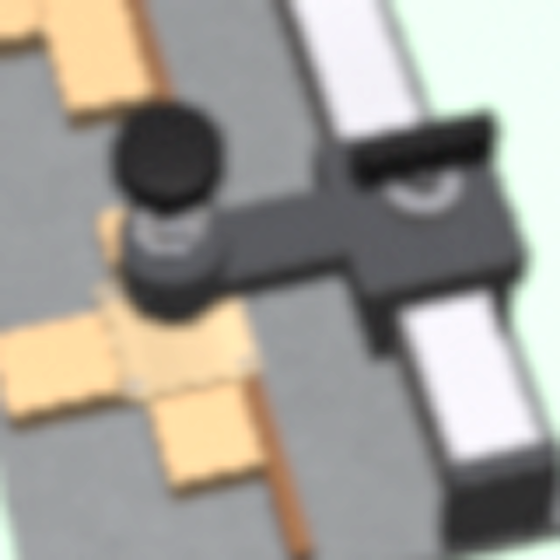

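View pics/t8.png

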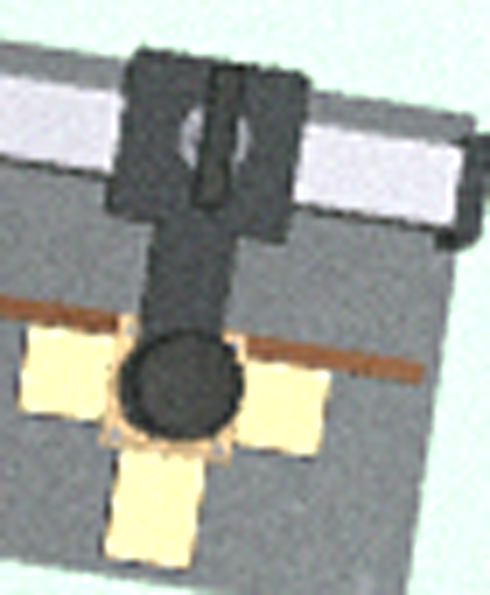

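Run:
```python
from h import *
from scipy.optimize import least_squares
S=cam("side");T=cam("top")
def pix(q,k,ox,oy): return (np.array(q)+.5)/k+np.array([ox,oy])-.5
yd=np.array([.1361,.9907]);
def circ(c,p,z,d):
    a=np.linspace(0,2*np.pi,90); return proj(c,np.c_[p[0]+d/2*np.cos(a),p[1]+d/2*np.sin(a),0*a+z])
def bb(c,p):
    q=np.r_[circ(c,p,150,48),circ(c,p,172,48)]; return np.r_[q.min(0),q.max(0)]
def fit(c,box,k,ox,oy):
    tgt=np.r_[pix(box[:2],k,ox,oy),pix(box[2:],k,ox,oy)]
    r=least_squares(lambda p:bb(c,p)-tgt,[480,-133]); return r.x.round(1),r.fun.round(2)
print("side palm",fit(S,(113,100,222,212),7,290,205))
print("top palm",fit(T,(120,328,243,440),7,325,170))
# foot low edge side: lowest row of circle
tgt=pix((172,323),7,290,205)
r=least_squares(lambda p:(lambda q:q[np.argmax(q[:,1])]-tgt)(circ(S,p,57,36)),[480,-133]);print("side foot",r.x.round(1))
pl=[ray(S,pix(q,4,260,155),37)[:2] for q in((178,360),(250,348),(268,408),(198,426))]
print("plate side",np.mean(pl,0).round(1)); 
pl=[ray(T,pix(q,7,325,170),37)[:2] for q in((120,315),(247,335),(230,465),(100,440))]
print("plate top",np.mean(pl,0).round(1),[p.round() for p in pl])
pl=[ray(T,pix(q,7,325,170),90)[:2] for q in((130,47),(310,75),(285,243),(108,212))]
print("saddle top",np.mean(pl,0).round(1),np.mean(pl,0)-110*np.array([.9907,-.1361]),[p.round() for p in pl])
ends=[ray(T,pix(q,7,325,170),139)[:2] for q in((228,66),(208,208))]
print("bar top",np.mean(ends,0),np.mean(ends,0)-110*np.array([.9907,-.1361]))
ends=[ray(S,pix(q,7,290,205),139)[:2] for q in((350,150),(495,115))]
print("bar side",np.mean(ends,0),np.mean(ends,0)-110*np.array([.9907,-.1361]))
```

```text
side palm (array([ 482. , -130.8]), array([-0.79, -1.27,  0.8 ,  1.19]))
top palm (array([ 480.4, -128.2]), array([ 0.39, -0.19, -0.38,  0.19]))
side foot [ 482.7 -128.8]
plate side [ 483.3 -136.2]
plate top [ 479.6 -134.8] [array([ 513., -109.]), array([ 505., -168.]), array([ 445., -161.]), array([ 455., -101.])]
saddle top [ 588.1 -144.2] [ 479.10028768 -129.18921017] [array([ 631., -109.]), array([ 620., -189.]), array([ 545., -179.]), array([ 557., -100.])]
bar top [ 587.34478515 -144.18219462] [ 478.36778515 -129.21119462]
bar side [ 589.05483637 -147.08188974] [ 480.07783637 -132.11088974]
```

Refined: foot at about (480,−129.5), plate at about (481,−135.5). That is roughly 6 mm off with both cameras agreeing, inside the 12 mm limit. The spread of 1–2 mm leaves a safe margin, so I'll go and press.

Call:
play_rows --increments '[{"dx": -7,"dy": 36,"dz": 0,"rx": 0,"ry": 0,"rz": 0},{"dx": -14,"dy": 72,"dz": 0,"rx": 0,"ry": 0,"rz": 0},{"dx": -22,"dy": 108,"dz": 0,"rx": 0,"ry": 0,"rz": 0},{"dx": -29,"dy": 144,"dz": 0,"rx": 0,"ry": 0,"rz": 0},{"dx": -36,"dy": 181,"dz": 0,"rx": 0,"ry": 0,"rz": 0},{"dx": -43,"dy": 217,"dz": 0,"rx": 0,"ry": 0,"rz": 0},{"dx": -51,"dy": 253,"dz": 0,"rx": 0,"ry": 0,"rz": 0},{"dx": -58,"dy": 289,"dz": 0,"rx": 0,"ry": 0,"rz": 0}]' --fingers 0.0

```text
t: 10.97
eef_pos: [479.2, -134.9, 414.4]
tcp_rot: [3.141, -0.002, -0.177]
ft_force: [0.9, 0.0, -0.3]
opening: 0.006
```

Call:
play_rows --increments '[{"dx": 0,"dy": 0,"dz": 10,"rx": 0,"ry": 0,"rz": 0},{"dx": 0,"dy": 0,"dz": 22,"rx": 0,"ry": 0,"rz": 0},{"dx": 0,"dy": 0,"dz": 34,"rx": 0,"ry": 0,"rz": 0},{"dx": 0,"dy": 0,"dz": 40,"rx": 0,"ry": 0,"rz": 0},{"dx": 0,"dy": 0,"dz": 40,"rx": 0,"ry": 0,"rz": 0}]' --fingers 0.0

```text
t: 11.38
eef_pos: [478.9, -135.7, 373.3]
tcp_rot: [3.142, 0.0, -0.178]
ft_force: [-1.0, 0.7, 0.3]
opening: 0.001
```

Run:
```python
from h import *
inc([480.5,-130,362],-.174)
S=cam("side"); a=S["image"][160:285,270:370,::-1]; cv2.imwrite("pics/s9.png",cv2.convertScaleAbs(cv2.resize(a,None,fx=4.8,fy=4.8,interpolation=cv2.INTER_CUBIC),alpha=1.3))
```

```text
pos [ 478.9 -135.7  373.3] [ 3.142  0.    -0.178] F [-1.   0.7  0.3] M [-0.01  0.19  0.01] t 11.3833 op 0.001 j [-0.41  0.35  1.9  -0.    0.89  1.34]
inc [ 0.6 -5.9 11.3] [ 0.    0.   -0.04]
```

View pics/s9.png

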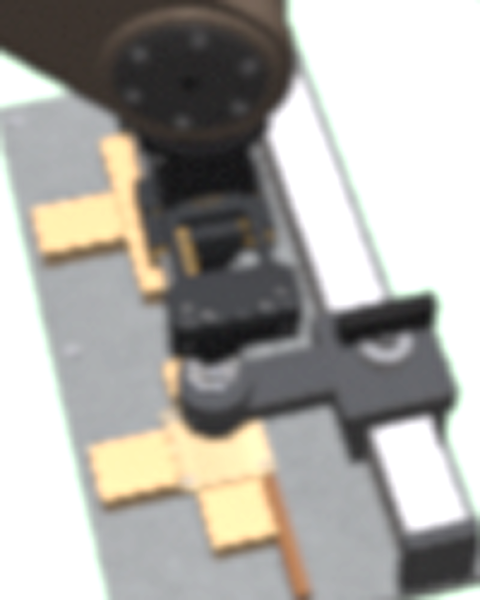

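Above the palm, with a 5 mm overshoot to correct. Then down to 332, in stages.

Call:
play_rows --increments '[{"dx": 0.5,"dy": -5,"dz": 0,"rx": 0,"ry": 0,"rz": 0},{"dx": 0.5,"dy": -5,"dz": 4,"rx": 0,"ry": 0,"rz": 0},{"dx": 0.5,"dy": -5,"dz": 8,"rx": 0,"ry": 0,"rz": 0},{"dx": 0.5,"dy": -5,"dz": 12,"rx": 0,"ry": 0,"rz": 0},{"dx": 0.5,"dy": -5,"dz": 15,"rx": 0,"ry": 0,"rz": 0},{"dx": 0.5,"dy": -5,"dz": 15,"rx": 0,"ry": 0,"rz": 0}]' --fingers 0.0

```text
t: 11.93
eef_pos: [480.6, -130.6, 358.7]
tcp_rot: [3.142, -0.001, -0.177]
ft_force: [0.8, 1.4, 2.3]
opening: 0.004
```

Call:
play_rows --increments '[{"dx": 0,"dy": 0,"dz": 3,"rx": 0,"ry": 0,"rz": 0},{"dx": 0,"dy": 0,"dz": 6,"rx": 0,"ry": 0,"rz": 0},{"dx": 0,"dy": 0,"dz": 9,"rx": 0,"ry": 0,"rz": 0},{"dx": 0,"dy": 0,"dz": 12,"rx": 0,"ry": 0,"rz": 0},{"dx": 0,"dy": 0,"dz": 15,"rx": 0,"ry": 0,"rz": 0},{"dx": 0,"dy": 0,"dz": 15,"rx": 0,"ry": 0,"rz": 0}]' --fingers 0.0

```text
t: 12.43
eef_pos: [480.7, -130.6, 343.2]
tcp_rot: [-3.142, -0.0, -0.177]
ft_force: [0.4, 0.7, 5.7]
opening: 0.003
```

Run:
```python
from h import *
inc([480.5,-130,332],-.174)
```

```text
pos [ 480.7 -130.6  343.2] [-3.142 -0.    -0.177] F [0.4 0.7 5.7] M [ 0.2   0.14 -0.03] t 12.4333 op 0.003 j [-0.4   0.39  1.94  0.    0.81  1.35]
inc [-0.3 -0.6 11.2] [-0.   -0.   -0.03]
```

Call:
play_rows --increments '[{"dx": 0,"dy": 0,"dz": 3,"rx": 0,"ry": 0,"rz": 0},{"dx": 0,"dy": 0,"dz": 6,"rx": 0,"ry": 0,"rz": 0},{"dx": 0,"dy": 0,"dz": 9,"rx": 0,"ry": 0,"rz": 0},{"dx": 0,"dy": 0,"dz": 11.5,"rx": 0,"ry": 0,"rz": 0},{"dx": 0,"dy": 0,"dz": 11.5,"rx": 0,"ry": 0,"rz": 0},{"dx": 0,"dy": 0,"dz": 11.5,"rx": 0,"ry": 0,"rz": 0},{"dx": 0,"dy": 0,"dz": 11.5,"rx": 0,"ry": 0,"rz": 0}]' --fingers 0.0

```text
t: 13.02
eef_pos: [480.7, -130.6, 332.2]
tcp_rot: [3.142, -0.001, -0.177]
ft_force: [-2.1, 1.6, 11.6]
opening: 0.001
```

Run:
```python
from h import *
inc([480.5,-130,332],-.174)
S=cam("side"); a=S["image"][160:285,270:370,::-1]; cv2.imwrite("pics/s10.png",cv2.convertScaleAbs(cv2.resize(a,None,fx=4.8,fy=4.8,interpolation=cv2.INTER_CUBIC),alpha=1.3))
```

```text
pos [ 480.7 -130.6  332.2] [ 3.142e+00 -1.000e-03 -1.770e-01] F [-2.1  1.6 11.6] M [ 0.26  0.64 -0.04] t 13.0167 op 0.001 j [-0.4   0.41  1.95  0.    0.78  1.35]
inc [-0.3 -0.5  0.2] [ 0.   -0.01 -0.03]
```

View pics/s10.png

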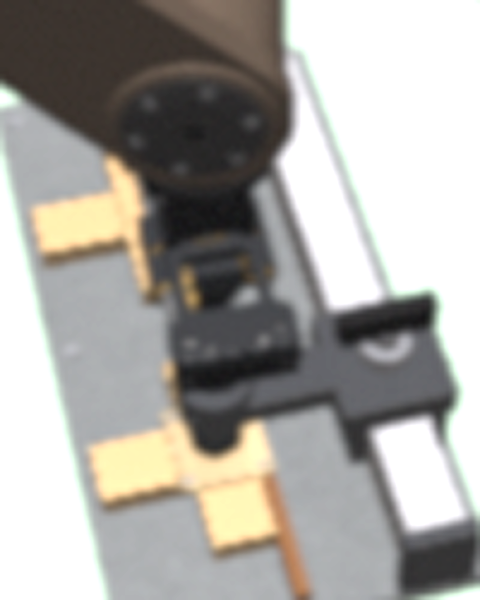

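The foot now rests on the plate, with its lower edge at crop (217,452). Both are at the same height, so this gives a direct centring check.

Run:
```python
from h import *
S=cam("side")
from scipy.optimize import least_squares
pix=lambda q,k,ox,oy:(np.array(q)+.5)/k+np.array([ox,oy])-.5
def circ(p,z,d):
    a=np.linspace(0,2*np.pi,90); return proj(S,np.c_[p[0]+d/2*np.cos(a),p[1]+d/2*np.sin(a),0*a+z])
for q0 in((217,452),(217,456)):
    tgt=pix(q0,4.8,270,160)
    r=least_squares(lambda p:(lambda q:q[np.argmax(q[:,1])]-tgt)(circ(p,37,36)),[480,-133]);print(r.x)
print("plate",[ray(S,pix(q,4.8,270,160),37)[:2].round(1) for q in((272,468),(188,488),(250,400))])
```

```text
[ 484.7065624  -128.25832333]
[ 483.61026905 -130.96649845]
plate [array([ 505.2, -169. ]), array([ 451.1, -161.8]), array([ 511.8, -117.1])]
```

Run:
```python
from h import *
s=env.state();print(s["eef_pos"].round(1),s["ft_force"].round(1),abs(s["qvel"]).max().round(4))
print(env.job_done())
```

```text
[ 480.6 -130.6  332.3] [-1.7  2.1 11.7] 0.0014
the job is handed in; nothing more can be done
None
```

I completed all the steps and handed the job in at about 13 s, still holding the palm button down. No verdict came back, so what follows rests on my own measurements.

- **Loosen and slide:** I turned the bar knob about 0.95 rad anticlockwise. Then I dragged the carriage about 95 mm towards −y, over the T-joint with the plate.
- **Tighten:** I turned the knob back until the tool was slightly past the knob's nominal tight angle. In the images the bar sits at the same angle as at the start (within about 0.02 rad), so I expect it to be well below 0.25 rad.
- **Press:** The fingertips hold the button about 30 mm down, with a steady push of about 11.7 N and the arm at rest. The side view shows the foot resting on the plate.
- **Centring:** The foot is about 5–7 mm off the plate's centre along the rail. That is inside the 12 mm limit but not dead centre. My early estimates from the two cameras disagreed (about 2 and 8 mm). A refined fit brought both to 5.5–7 mm, and a check with the foot on the plate gave 5–7 mm. I judged the margin enough and did not reposition it.
- **Other objects:** I saw no contact with anything else, and the other T-joint had not moved in the views I took. I did not measure the jar, hammer or tape measure again.

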